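# Open the junction box cover with the stimulator on standby

## Task

Turn the stimulator's black selector knob to the large green dot (standby), so that the electrode box is safe to open. Then tug the box's blue cover up by its steel handle, through its few millimetres of play, before touching the orange catch; if the catch holds it, do not force it but turn the catch a quarter turn counter-clockwise to release it. Raise the cover to about 60 degrees and finish while still holding it there with the gripper, with the other things on the bench left where they are.

Things in the scene. Friction and masses are not known exactly. Their poses are not given: they have to be found in the camera images.
- stimulator: the stimulator, a fixed dark steel case 200 (x) x 210 (y) x 75 (z) mm with a row of small red studs on its front; origin at the centre of its underside, front faces its own -x. The selector stands on its flat top, axis at x -30, y -20 mm. It may stand left or right of the junction box.
- selector_grip (a point): on the selector's axis, 37 mm above the stimulator's top, at the height to grip. The selector is a black bar grip 42 long, 14 wide, 32 mm tall (top 7 mm above this point) on a 44 mm disc; its white pointer line lies along the bar.
- selector (a joint): selector angle, rad, growing clockwise from above. At 0 the pointer points to the stimulator's -x and the bar lies along its x. It clicks into four positions, 0, 0.7, 1.4 and 2.1, each marked by a dot on the top 43 mm from the axis; three dots are small and white, the one at 1.4 is large and green (standby). Stops at 0 and 2.1; turning takes up to about 0.1 N m.
- junction_box: the electrode junction box, a fixed white open-topped case 160 (x) x 210 (y) x 75 (z) mm with brass sockets on its front, under a blue cover; origin at the centre of its underside, front faces its own -x.
- cover (a joint): angle of the blue cover, rad: 0 shut, grows as its front edge rises, stops at 1.45. The cover is a 160 x 210 x 6 mm plate, about 0.3 kg, hinged along the rear (+x) rim of the box; it falls shut when let go. When caught it still rises freely by about 0.04 rad (5 mm at the front), then holds hard; whether it is caught cannot be seen from outside.
- cover_handle (a point): middle of the cover's handle, a round steel bar 10 mm thick, its axis 35 mm above the plate and along the box's y, on two posts 84 mm apart. Shut, this point is 118 mm in front (-x) of the hinge line, 50 mm to the +y side of the box's middle and 116 mm above the table.
- cover_hinge (a point): middle of the cover's hinge line, which runs along the box's y on the top of its rear wall, 80 mm behind the box's middle and 75 mm above the table.
- catch_grip (a point): on the axis of the quarter-turn catch near the front edge of the cover, 26 mm above the plate, at the height to grip. The catch is an orange wing 36 long, 13 wide, its top 38 mm above the plate, on a 38 mm black disc; shut, its axis is 132 mm in front of the hinge line, 58 mm to the -y side of the box's middle.
- catch (a joint): catch angle, rad, growing counter-clockwise from above. Near 0 (as found, wing along the box's x) it is shut: a cam under the cover points at a strike plate inside the box, which may or may not have slipped aside along its slot, so the cover may be caught or free. From 1.25 on it is released for certain; stop at 1.57. It stays where it is left and takes 0.04 N m.
- mug: a blue mug, 80 mm wide, 95 mm tall, at the back; a bystander, origin at its underside's centre or on its axis
- bottle: an amber bottle, 60 mm wide, 150 mm tall, at the back; a bystander, origin at its underside's centre or on its axis
- tipbox: a green closed box, 120 x 85 x 60 mm, at the back; a bystander, origin at its underside's centre or on its axis
- screwdriver: a screwdriver lying beside the robot's foot; a bystander, origin at its underside's centre or on its axis
- weight: a brass weight, 40 mm wide, 46 mm tall, standing between the two instruments; a bystander, origin at its underside's centre or on its axis
- notebook: a pale yellow notebook, 200 x 150 x 18 mm, at the right; a bystander, origin at its underside's centre or on its axis
- jar: a small clear jar with a white cap, 36 mm wide, 45 mm tall, standing on the rear left corner of the stimulator; a bystander, origin at its underside's centre or on its axis

How it is judged:
By the outcome, as a careful person would: the job done as asked, in the order asked, and still so for the second after the job is handed in, while the arm keeps its last pose, push and grip.
It also fails if it takes over 72 s, if anything falls off the work surface, if the arm or the gripper's body presses on something with over 40 N, if the wrist force passes 120 N, or if a joint passes its speed limit or range.

## Robot

A 6-joint arm with a two-finger parallel gripper is mounted at the origin on the work surface. World frame = base frame: x ahead of the robot, y to its left, z up, the work surface at z = 0. Lengths are in m, angles in rad, forces in N, time in s.
With the tool pointing down it reaches from about 0.375 to 0.75 m from the base axis. Payload 9 kg.
Tool frame: the origin (TCP) lies at the very end of the fingers, on their centre line; the grasp point (between the pads) lies 19 mm behind it; z points along the fingers, y is the line along which they close (so a half turn about z gives the same grasp; the last joint's range is limited). The gripper opens to 85 mm and grips with 20 to 120 N. Pads are 22 mm wide; open, the fingers measure 114 mm over their backs; the gripper's body (76 mm by 85 mm) begins 54 mm behind the grasp point. The pads swing forward as they close: fully open they stand 13 mm farther back than shut.
Start: joints at [0.884, 0.104, 0.097, 1.564, 0, 1.353], TCP at [0.271, 0.535, 0.231] pointing down, gripper open.
Joint ranges: [-2.99, 2.99], [-0.84, 1.86], [-1.1, 1.16], [-1.84, 2.11], [-1.51, 1.56], [-3.14, 3.14]. Speed limits (rad/s): [2.22, 2.22, 2.57, 3.14, 3.14, 3.14].

## Interface

Orientations are given as a unit quaternion [w, x, y, z].
In Python, from bench import sense, camera, finish_job gives the robot as it stands.
- The arm moves only by the shell command python3 -m jog 'ROWS'. ROWS is text: rows parted by semicolons, each of 7 numbers parted by spaces: the turn, a rotation vector about the tool's x, y, z in rad, then the shift along the tool's x, y, z in mm, then the finger opening in mm, from 0 to 85.4. In form: wx wy wz dx dy dz gripper; .... A call has 1 to 10 rows; each row shifts and turns the commanded pose from where the row before left it, along the tool's axes as they then stand; what a row does not reach is not made up. A row lasts 1/12 s, in which the tool goes at most 41.7 mm and 7.16 degrees, less where a joint would pass 70% of its speed; a pose out of reach is approached as far as the arm can. A call is refused whole if a number of a shift passes 41.7 or a number of a turn 0.125, either way. A call with a gripper value outside its range is refused whole. The fingers move at their own pace and stop on an object; the grip force is fixed at half the most. Time passes only in rows, so rows that do not move let the fingers close. It gives the time, the measured TCP pose, the force, the opening and the grip force at its end, in the units of the state.
- sense(): the state, without advancing time (a new reading comes with each control period).
- camera(name): name is "side" or "top" or "wrist"; returns a dict with "image" (384x512x3 uint8, red, green, blue), "vertical_fov" (degrees; the focal length in pixels is half the picture's height over the tangent of half this angle, whatever the lens; pixels are square), "cx", "cy" (the principal point, pixels), "dist_coeffs" ([k1, k2, p1, p2, k3] as OpenCV has them; the pictures are not rectified), "extrinsics" (4x4, takes a point from camera to world coordinates). Camera axes: x right, y up, looking along -z (the intrinsics and any distortion apply to the point x, -y, -z); pixel columns grow to the right and rows downward; lengths in m; the calibration is good to about 2 mm. A picture is of the moment at which its call begins. There is no depth.
- finish_job(): hands the job in; it is judged then, once.
The state is a dict: "t": time; "joint_positions": joint angles; "dq": joint speeds; "joint_efforts": joint torques, N m; "tcp_pos": TCP position; "eef_rot": TCP orientation; "contact_force": force on the tool from outside, world axes, zero at the start; "moment": the same for the moment, N m; "grip_width": opening from 0.0 (shut) to 1.0 (fully open); "finger_force": force on a finger pad.
Only numpy, scipy, OpenCV 4.12 (cv2) and the standard library are available. Lean on these libraries where they do the work, as an engineer would, in place of code of your own. Each camera call takes 0.05 s, during which the arm holds its last target. There are 200 camera calls.

## Working session

There is one attempt and no reset: what is moved stays moved. The work goes in short steps, Python scripts to look and compute and a shell command to move; the robot and the scene stay as the last step left them, time stands still between calls to the robot, and variables do not carry over. Pictures are saved under pics/ and viewed, at most 10 in all, crops included, and the job is handed in when it is done.

```bash
mkdir -p pics; ls
cat > h.py <<'E'
import numpy as np, cv2
from bench import sense, camera
def K(c):
    f=384/2/np.tan(np.radians(c["vertical_fov"])/2)
    return np.array([[f,0,c["cx"]],[0,f,c["cy"]],[0,0,1.]])
def ray(c,p):
    u=cv2.undistortPoints(np.array([[p]],float),K(c),np.array(c["dist_coeffs"],float))[0,0]
    E=np.array(c["extrinsics"]); d=E[:3,:3]@np.array([u[0],-u[1],-1]); return E[:3,3],d
def onz(c,p,z):
    o,d=ray(c,p); return o+d*(z-o[2])/d[2]
def proj(c,P):
    E=np.array(c["extrinsics"]); q=(np.array(P,float).reshape(-1,3)-E[:3,3])@E[:3,:3]
    q=q*[1,-1,-1]
    return cv2.projectPoints(q.reshape(-1,1,3),np.zeros(3),np.zeros(3),K(c),np.array(c["dist_coeffs"],float))[0][:,0]
def save(c,n): cv2.imwrite("pics/"+n,c["image"][:,:,::-1])
E
python3 - <<'E'
from h import *
import pickle
s=sense(); print(s)
ims=[]
for n in ["side","top"]:
    c=camera(n); pickle.dump(c,open(n+".pkl","wb")); save(c,n+".png"); ims.append(c)
    print(n,c["vertical_fov"],c["cx"],c["cy"],c["dist_coeffs"],np.array(c["extrinsics"]).round(3).tolist())
E
```

```text
pics
{'t': 0.0, 'joint_positions': array([ 8.84289402e-01,  1.04705564e-01,  9.64787456e-02,  1.56391488e+00,
       -1.64486612e-06,  1.35311548e+00]), 'dq': array([-0.00195222, -0.00042542,  0.00010978,  0.00104057, -0.00047155,
       -0.00080094]), 'joint_efforts': array([-1.92514373e-03, -5.56941605e+01,  5.03640962e+01,  1.73283467e-02,
       -2.95890541e-04,  4.29243670e-06]), 'tcp_pos': array([0.27086726, 0.5350028 , 0.23052388]), 'eef_rot': array([-2.93123208e-04,  2.32272067e-01,  9.72650623e-01, -6.05463715e-04]), 'contact_force': array([-0.60743559, -0.47478561,  0.09478915]), 'moment': array([-0.01139579, -0.01510007,  0.00369395]), 'finger_force': 0.0, 'grip_width': 1.0055596090420105}
side 47.58290376767344 262.0256324542448 191.98554727829222 [-0.08286598  0.          0.          0.          0.        ] [[0.941, 0.181, -0.285, 0.173], [-0.337, 0.556, -0.76, -1.088], [0.021, 0.811, 0.585, 0.845], [0.0, 0.0, 0.0, 1.0]]
top 53.71504765806881 257.5369748921371 192.8145701926874 [-0.0281197  0.         0.         0.         0.       ] [[0.038, 0.978, -0.207, 0.258], [-0.999, 0.037, -0.01, -0.109], [-0.002, 0.207, 0.978, 1.389], [0.0, 0.0, 0.0, 1.0]]
```

View pics/top.png

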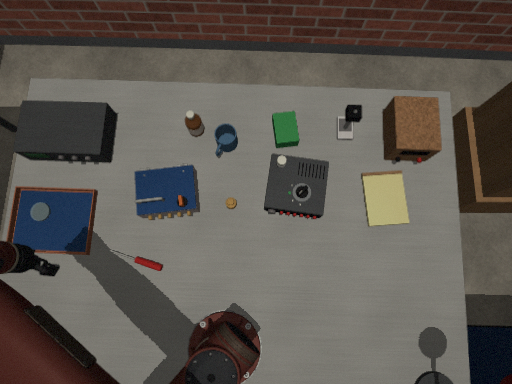

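View pics/side.png

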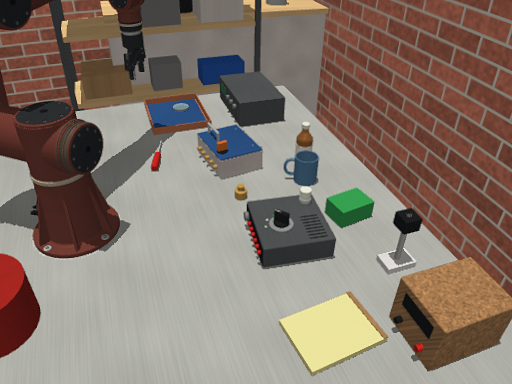

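The top view shows the junction box at about (167,192), with its handle at (148,200) and its catch at (181,201). The stimulator is at (297,185), with its selector at (301,191). I'll measure both now.

```bash
cat > m.py <<'E'
from h import *
import pickle
c=pickle.load(open("top.pkl","rb")); im=c["image"]; hsv=cv2.cvtColor(im,cv2.COLOR_RGB2HSV)
def comp(m,box):
    x0,y0,x1,y1=box; z=np.zeros(m.shape,np.uint8); z[y0:y1,x0:x1]=m[y0:y1,x0:x1]*255
    k=cv2.findContours(z,cv2.RETR_EXTERNAL,cv2.CHAIN_APPROX_NONE)[0]
    return max(k,key=cv2.contourArea)
H,S,V=[hsv[:,:,i].astype(int) for i in range(3)]
blue=(H>100)&(H<125)&(S>110)
k=comp(blue,(128,155,205,225)); r=cv2.minAreaRect(k); print("cover px",r)
P=np.array([onz(c,p,.081)[:2] for p in k[:,0]],np.float32); print("cover",cv2.minAreaRect(P))
k=comp(cv2.morphologyEx(((V<75)&(S<90)).astype(np.uint8),cv2.MORPH_CLOSE,np.ones((5,5)))>0,(258,145,335,220))
P=np.array([onz(c,p,.075)[:2] for p in k[:,0]],np.float32); print("stim",cv2.minAreaRect(P))
for n,m,b,z in [("orange",(H>5)&(H<18)&(S>180)&(V>120),(170,190,192,212),.119),("green",(H>45)&(H<75)&(S>100),(280,175,325,212),.076),("reds",((H<6)|(H>174))&(S>150),(262,200,330,222),.04),("weight",(H>12)&(H<28)&(S>90),(220,195,240,212),.03)]:
    z_=np.zeros(m.shape,bool); x0,y0,x1,y1=b; z_[y0:y1,x0:x1]=m[y0:y1,x0:x1]
    v,u=np.nonzero(z_); print(n,len(u),u.mean(),v.mean(),onz(c,(u.mean(),v.mean()),z).round(4))
    if n=="reds":
        print(cv2.fitLine(np.array([onz(c,p,z)[:2] for p in zip(u,v)],np.float32),cv2.DIST_L2,0,.01,.01).ravel())
a=cv2.resize(im[145:225,125:205],None,fx=6,fy=6,interpolation=2); b=cv2.resize(im[145:225,258:338],None,fx=6,fy=6,interpolation=2)
cv2.imwrite("pics/crop.png",np.hstack([a,b])[:,:800,::-1] if 0 else cv2.resize(np.hstack([a,b]),(800,400))[:,:,::-1])
E
python3 m.py
```

```text
cover px ((164.52476501464844, 189.74752807617188), (43.38362121582031, 59.403724670410156), 84.2894058227539)
cover ((0.5348346829414368, 0.23281550407409668), (0.157197043299675, 0.20621739327907562), 8.918754577636719)
stim ((0.5650240182876587, -0.23120221495628357), (0.20891255140304565, 0.21836231648921967), 83.87503051757812)
orange 18 179.77777777777777 200.0 [0.492  0.1688 0.119 ]
green 11 290.8181818181818 194.1818181818182 [ 0.5357 -0.213   0.076 ]
reds 64 297.125 214.296875 [ 0.4703 -0.24    0.04  ]
[ 0.11317257  0.99357533  0.47033936 -0.23998462]
weight 97 230.69072164948454 202.77319587628867 [0.5052 0.0016 0.03  ]
```

View pics/crop.png

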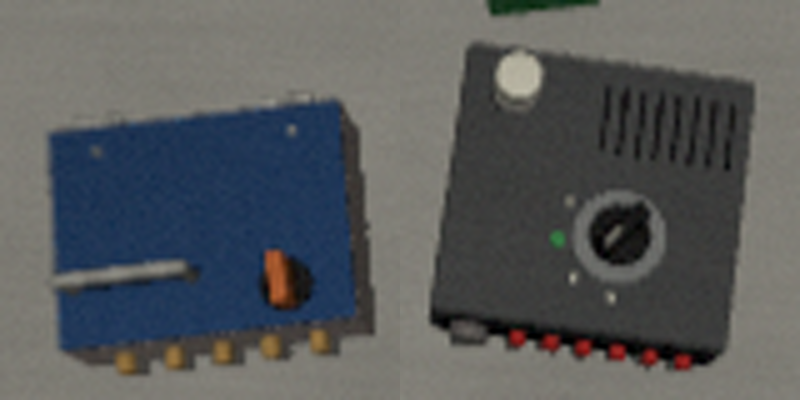

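The crop shows the pointer at about the 0.7 dot, with the green dot one step clockwise, at (557,238). The computed catch position agrees with the measured orange wing. I'll move above the knob.

```bash
cat >> h.py <<'E'
from scipy.spatial.transform import Rotation as R
def to(P,psi=None):
    "tool-frame shift (mm) to P, and tool z turn to bring closing line to world angle psi"
    s=sense(); w,x,y,z=s["eef_rot"]; M=R.from_quat([x,y,z,w]).as_matrix()
    a=np.arctan2(M[1,1],M[0,1])
    print("t",round(s["t"],2),"tcp",s["tcp_pos"].round(4),"yaw",a.round(3),"zaxis",M[:,2].round(3),"F",s["contact_force"].round(1),"M",s["moment"].round(2),"w",round(s["grip_width"],3))
    if P is not None: print("shift mm",(M.T@(np.array(P)-s["tcp_pos"])*1e3).round(1), "turn z", None if psi is None else round(-(psi-a),3))
E
python3 -c "
from h import *
to([.538,-.256,.20],.76)"
```

```text
t 0.1 tcp [0.2709 0.535  0.2306] yaw 1.102 zaxis [-0.001 -0.001 -1.   ] F [-0.3 -0.6 -1. ] M [ 0.04  0.01 -0.03] w 1.0
shift mm [-595.7 -585.    31.1] turn z 0.342
```

```bash
R="" ; python3 -m jog '0 0 0 -14 -14 0 85; 0 0 0 -28 -28 0 85; 0 0 0 -28 -28 0 85; 0 0 0 -28 -28 0 85; 0 0 0 -28 -28 0 85; 0 0 0 -28 -28 0 85; 0 0 0 -28 -28 0 85; 0 0 0 -28 -28 0 85; 0 0 0 -28 -28 0 85; 0 0 0 -28 -28 0 85' | tail -3
python3 -m jog '0 0 0 -28 -28 3 85; 0 0 0 -28 -28 3 85; 0 0 0 -28 -28 3 85; 0 0 0 -28 -28 3 85; 0 0 0 -28 -28 3 85; 0 0 0 -28 -28 3 85; 0 0 0 -28 -28 3 85; 0 0 0 -28 -28 3 85; 0 0 0 -28 -28 3 85; 0 0 0 -28 -28 3 85' | tail -3
python3 -m jog '0 0 0 -28 -21 1 85; 0 0 0 -21 -18 0 85; 0 0 0.11 0 0 0 85; 0 0 0.12 0 0 0 85; 0 0 0.11 0 0 0 85; 0 0 0 0 0 0 85'
python3 - <<'E'
from h import *
import pickle
to([.538,-.256,.20],.76)
c=camera("wrist"); save(c,"w1.png"); pickle.dump(c,open("w1.pkl","wb"))
E
```

```text
contact_force: [1.0, 0.0, -0.5]
grip_width: 0.991
finger_force: 0.0
contact_force: [0.1, 0.8, 0.1]
grip_width: 0.992
finger_force: 0.0
t: 2.27
tcp_pos: [0.5374, -0.2555, 0.1996]
eef_rot: [-0.001, 0.396, 0.918, 0.0]
contact_force: [-0.6, -0.7, 0.3]
grip_width: 0.993
finger_force: 0.0
t 2.27 tcp [ 0.5374 -0.2555  0.1996] yaw 0.757 zaxis [-0.001  0.001 -1.   ] F [-0.6 -0.7  0.3] M [ 0.03 -0.03 -0.01] w 0.993
shift mm [-0.8  0.1 -0.4] turn z -0.003
```

View pics/w1.png

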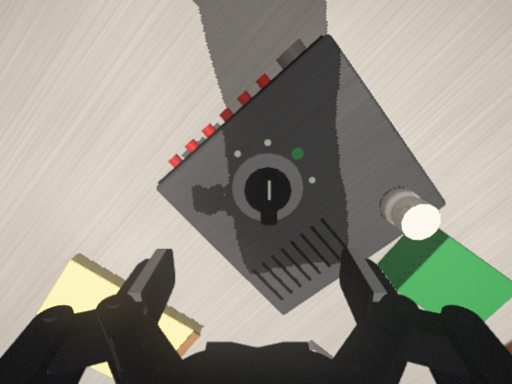

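The pointer is exactly at the 0.7 dot (268,142), and the green dot is at (297,153). I'll fit the axis from the dots and check the bar direction.

Run:
```python
from h import *
import pickle
from scipy.optimize import least_squares
c=pickle.load(open("w1.pkl","rb"))
D=np.array([onz(c,p,.0755)[:2] for p in [(237.5,154),(268,142.3),(297,153.3),(312,180.3)]])
q=[0,.7,1.4,2.1]
f=lambda x:np.concatenate([D[i]-x[:2]-.043*np.array([np.cos(x[2]-q[i]),np.sin(x[2]-q[i])]) for i in range(4)])
s=least_squares(f,[.538,-.256,3.03]); print(s.x, s.x[2]-np.pi, f(s.x).round(4))
print("disc",onz(c,(267.5,187),.087), "pointer", onz(c,(269,181),.119),onz(c,(269,199),.119))
to([s.x[0],s.x[1],.094],s.x[2]-.7-np.pi/2)
```

```text
[ 0.54606224 -0.24984912  3.03264878] -0.10894387487513191 [ 0.     -0.0003  0.      0.0005 -0.0004 -0.0002  0.0004 -0.0001]
disc [ 0.54306805 -0.24709065  0.087     ] pointer [ 0.53279512 -0.23631655  0.119     ] [ 0.54342636 -0.24728325  0.119     ]
t 2.32 tcp [ 0.5374 -0.2554  0.1998] yaw 0.764 zaxis [-0.001  0.001 -1.   ] F [ 0.9 -0.1  0.2] M [-0.03  0.01  0.02] w 0.997
shift mm [ -2.1  10.1 105.8] turn z 0.002
```

Run:
```python
from h import *
import pickle
c=pickle.load(open("top.pkl","rb"))
print(onz(c,(301.7,191.9),.087),onz(c,(289.2,192.3),.0755),[onz(c,p,.0755)[:2].round(4) for p in [(300.2,204.1),(292.2,200.1),(291.8,184.9)]])
c=camera("side"); hsv=cv2.cvtColor(c["image"],cv2.COLOR_RGB2HSV); 
cv2.imwrite("pics/s2.png",cv2.resize(c["image"][170:270,200:350],None,fx=4,fy=4)[:,:,::-1])
print(proj(c,[[.5457,-.2498,.119],[.538,-.256,.119]]))
```

```text
[ 0.5430094  -0.25016595  0.087     ] [ 0.54240279 -0.20718251  0.0755    ] [array([ 0.5014, -0.2468]), array([ 0.5147, -0.2183]), array([ 0.5697, -0.2159])]
[[281.83036879 212.4211583 ]
 [280.01222363 214.35994712]]
```

View pics/s2.png

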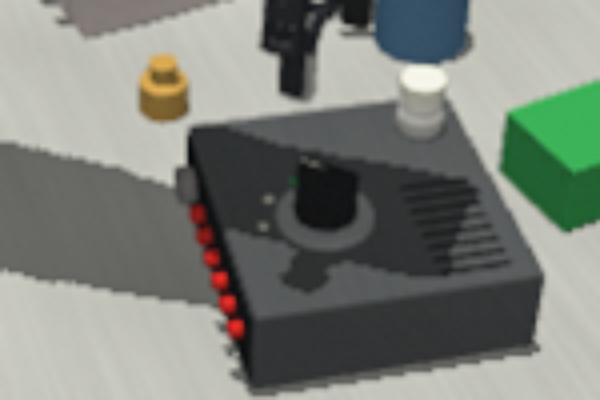

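The side and top views agree on an axis of about (0.5445, -0.2495). I'll descend and grip.

```bash
python3 -m jog '0 0 0 -0.6 9 0 85; 0 0 0 0 0 20 85; 0 0 0 0 0 25 85; 0 0 0 0 0 25 85; 0 0 0 0 0 22 85; 0 0 0 0 0 13 85; 0 0 0 0 0 0 60; 0 0 0 0 0 0 30; 0 0 0 0 0 0 5; 0 0 0 0 0 0 5'
python3 -m jog '0 0 0 0 0 0 5; 0 0 0 0 0 0 5; 0 0 0 0 0 0 5; 0 0 0 0 0 0 5'
python3 -c "
from h import *
to(None)"
```

```text
t: 3.2
tcp_pos: [0.5455, -0.2503, 0.0972]
eef_rot: [0.001, 0.393, 0.919, -0.0]
contact_force: [-0.1, -1.5, -0.2]
grip_width: 0.444
finger_force: 0.0
t: 3.53
tcp_pos: [0.5453, -0.2499, 0.0967]
eef_rot: [0.001, 0.393, 0.919, 0.0]
contact_force: [0.5, 1.5, 7.1]
grip_width: 0.149
finger_force: 59.7
t 3.53 tcp [ 0.5453 -0.2499  0.0967] yaw 0.762 zaxis [ 0.002 -0.001 -1.   ] F [0.5 1.5 7.1] M [ 0.4  -0.08 -0.02] w 0.149
```

```bash
python3 -m jog '0 0 0.1 0 0 -1 5; 0 0 0.1 0 0 0 5; 0 0 0.1 0 0 0 5; 0 0 0.1 0 0 0 5; 0 0 0.1 0 0 0 5; 0 0 0.1 0 0 0 5; 0 0 0.1 0 0 0 5; 0 0 0.01 0 0 0 5; 0 0 0 0 0 0 5'
python3 -c "
from h import *
to(None)"
```

```text
t: 4.28
tcp_pos: [0.5452, -0.2498, 0.0967]
eef_rot: [0.001, 0.688, 0.726, 0.0]
contact_force: [4.3, 0.7, -0.0]
grip_width: 0.147
finger_force: 59.5
t 4.28 tcp [ 0.5452 -0.2498  0.0967] yaw 0.054 zaxis [ 0.002 -0.    -1.   ] F [ 4.3  0.7 -0. ] M [-0.02 -0.97 -0.02] w 0.147
```

```bash
python3 -m jog '0 0 0 0 0 0 85; 0 0 0 0 0 0 85; 0 0 0 0 0 0 85; 0 0 0 0 0 0 85; 0 0 0 0 0 -20 85; 0 0 0 0 0 -30 85; 0 0 0 0 0 -30 85; 0 0 0 0 0 -30 85; 0 0 0 0 0 0 85'
python3 - <<'E'
from h import *
import pickle
# handle target
cc=np.array([.5348,.2328]); a=.155; r=lambda x,y: cc+np.array([x*np.cos(a)-y*np.sin(a),x*np.sin(a)+y*np.cos(a)])
print(r(-.038,.05),r(-.052,-.058))
to([*r(-.038,.05),.22],a)
c=camera("wrist"); save(c,"w2.png"); pickle.dump(c,open("w2.pkl","wb"))
E
```

```text
t: 5.03
tcp_pos: [0.5463, -0.2511, 0.2132]
eef_rot: [0.004, 0.688, 0.725, 0.0]
contact_force: [0.6, -0.5, 0.4]
grip_width: 1.0
finger_force: 0.0
[0.48953656 0.27633413] [0.49237745 0.16746757]
t 5.03 tcp [ 0.5463 -0.2511  0.2132] yaw 0.053 zaxis [ 0.007 -0.005 -1.   ] F [ 0.6 -0.5  0.4] M [-0.08 -0.05  0.01] w 1.0
shift mm [529.7 -28.9  -9.9] turn z -0.102
```

View pics/w2.png

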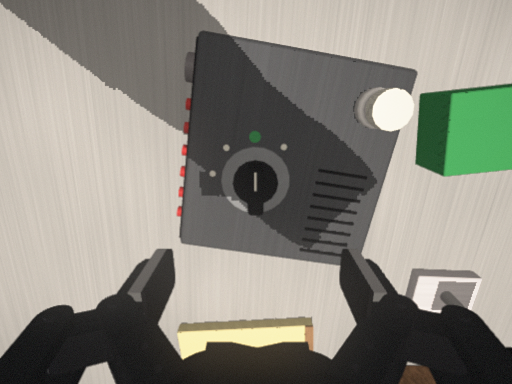

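The pointer (255,181) points straight at the green dot (255,136), so the selector is on standby. Next I'll go over the handle.

```bash
python3 -m jog '0 0 0 17 -1 -1 85; 0 0 0 34 -2 -1 85; 0 0 0 35 -2 -1 85; 0 0 0 35 -2 -1 85; 0 0 0 35 -2 -1 85; 0 0 0 35 -2 -1 85; 0 0 0 35 -2 0 85; 0 0 0 35 -2 0 85; 0 0 0 35 -2 0 85; 0 0 0 35 -2 0 85' | tail -1
python3 -m jog '0 0 0 35 -2 0 85; 0 0 0 35 -2 0 85; 0 0 0 35 -2 0 85; 0 0 0 35 -2 0 85; 0 0 0 35 -2 0 85; 0 0 0 23 -1 0 85; 0 0 -0.1 0 0 0 85; 0 0 0 0 0 0 85'
python3 - <<'E'
from h import *
import pickle
to([.4895,.2763,.22],.155)
c=camera("wrist"); save(c,"w3.png"); pickle.dump(c,open("w3.pkl","wb"))
E
```

```text
finger_force: 0.0
t: 6.58
tcp_pos: [0.4861, 0.2782, 0.211]
eef_rot: [-0.0, 0.649, 0.761, -0.001]
contact_force: [-0.3, -0.2, -0.0]
grip_width: 0.993
finger_force: 0.0
t 6.58 tcp [0.4861 0.2782 0.211 ] yaw 0.159 zaxis [-0.002 -0.001 -1.   ] F [-0.3 -0.2 -0. ] M [-0.03 -0.09  0.02] w 0.993
shift mm [-2.4  3.  -9. ] turn z 0.004
```

View pics/w3.png

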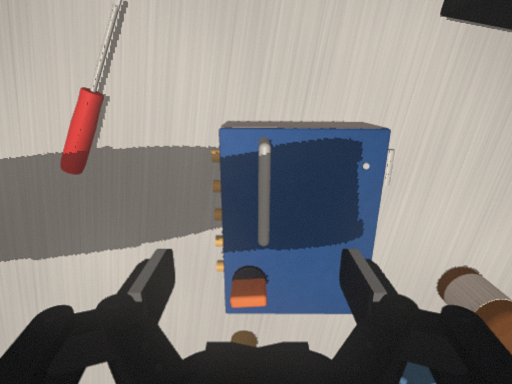

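The handle bar runs from about (265,142) to (264,243), the catch wing is at (249,292), and the cover corners are near (221,128), (388,128) and (226,313).

Run:
```python
from h import *
import pickle
c=pickle.load(open("w3.pkl","rb"))
h=[onz(c,p,.117) for p in [(265,142),(264,243)]]; print("handle",h,np.linalg.norm(h[0]-h[1])); m=(h[0]+h[1])/2; d=h[0]-h[1]; ang=np.arctan2(-d[0],d[1]); print("mid",m,"yaw",ang)
im=c["image"]; hsv=cv2.cvtColor(im,cv2.COLOR_RGB2HSV)
o=((hsv[...,0]>4)&(hsv[...,0]<18)&(hsv[...,1]>180)&(hsv[...,2]>150)); o[:260]=0; o[:,:220]=0; o[:,300:]=0; v,u=np.nonzero(o); print(len(u),u.min(),u.max(),v.min(),v.max(),"catch top",onz(c,(u.mean(),v.mean()),.119))
q=[onz(c,p,.081)[:2] for p in [(221,128),(388,128),(226,313)]]; print(q,np.linalg.norm(q[0]-q[1]),np.linalg.norm(q[0]-q[2]))
b=np.array([q[1],q[2]]).mean(0); a=np.arctan2(*(q[1]-q[0])[::-1]); print("centre",b,"yaw",a)
to([m[0],m[1],.097],ang)
```

```text
handle [array([0.48522225, 0.32475939, 0.117     ]), array([0.49966764, 0.23422285, 0.117     ])] 0.09168169829855921
mid [0.49244494 0.27949112 0.117     ] yaw 0.1582194921822785Traceback (most recent call last):
  File "<stdin>", line 6, in <module>
    return umr_minimum(a, axis, None, out, keepdims, initial, where)
ValueError: zero-size array to reduction operation minimum which has no identity
```

```bash
python3 -m jog '0 0 0 0 6 10 85; 0 0 0 0 0 25 85; 0 0 0 0 0 25 85; 0 0 0 0 0 25 85; 0 0 0 0 0 18 85; 0 0 0 0 0 10 60; 0 0 0 0 0 0 30; 0 0 0 0 0 0 0; 0 0 0 0 0 0 0; 0 0 0 0 0 0 0'
python3 -m jog '0 0 0 0 0 0 0; 0 0 0 0 0 0 0; 0 0 0 0 0 0 0; 0 0 0 0 0 0 0'
python3 -c "
from h import *
to([.492,.279,.097])"
```

```text
t: 7.47
tcp_pos: [0.4941, 0.2781, 0.1009]
eef_rot: [0.001, 0.652, 0.759, 0.001]
contact_force: [-0.1, 0.0, 0.4]
grip_width: 0.293
finger_force: 0.0
t: 7.8
tcp_pos: [0.4919, 0.2779, 0.1006]
eef_rot: [-0.0, 0.651, 0.759, -0.001]
contact_force: [-10.5, -3.2, 9.9]
grip_width: 0.092
finger_force: 58.7
t 7.8 tcp [0.4919 0.2779 0.1006] yaw 0.152 zaxis [-0.002 -0.    -1.   ] F [-10.5  -3.2   9.9] M [-0.64  2.13  0.05] w 0.092
shift mm [1.  0.2 3.6] turn z None
```

```bash
for i in 1; do python3 -m jog '0 0 0 0 -1 -2 0; 0 0 0 0 0 0 0'; python3 -m jog '0 0 0 0 0 -2 0; 0 0 0 0 0 0 0';python3 -m jog '0 0 0 0 0 -1.5 0; 0 0 0 0 0 0 0'; python3 -m jog '0 0 0 0 0 -1 0; 0 0 0 0 0 0 0'; done | grep -E "tcp|force"
```

```text
tcp_pos: [0.4922, 0.2779, 0.1019]
contact_force: [0.5, -0.5, -3.6]
finger_force: 58.8
tcp_pos: [0.4928, 0.278, 0.1036]
contact_force: [5.4, 0.5, -6.0]
finger_force: 58.7
tcp_pos: [0.4932, 0.2781, 0.1048]
contact_force: [7.9, 2.1, -9.1]
finger_force: 58.6
tcp_pos: [0.4933, 0.2781, 0.1051]
contact_force: [10.8, 4.2, -13.5]
finger_force: 58.6
```

```bash
for i in 1; do python3 -m jog '0 0 0 0 1.5 -1 0; 0 0 0 0 0 0 0'; python3 -m jog '0 0 0 0 0.5 -1 0; 0 0 0 0 0 0 0';python3 -m jog '0 0 0 0 0.5 -1 0; 0 0 0 0 0 0 0';  done | grep -E "tcp|force|grip"; python3 -c "
from h import *
to(None)"
```

```text
tcp_pos: [0.4933, 0.2781, 0.1052]
contact_force: [5.6, 2.6, -15.1]
grip_width: 0.092
finger_force: 58.6
tcp_pos: [0.4934, 0.2781, 0.1054]
contact_force: [7.3, 2.8, -19.4]
grip_width: 0.088
finger_force: 58.5
tcp_pos: [0.4934, 0.2781, 0.1056]
contact_force: [6.6, 3.4, -23.8]
grip_width: 0.09
finger_force: 58.4
t 8.97 tcp [0.4934 0.2781 0.1056] yaw 0.152 zaxis [-0.004 -0.    -1.   ] F [  6.6   3.4 -23.8] M [ 0.7  -1.38  0.04] w 0.09
```

The cover stops dead after about 5 mm and the force climbs to 24 N, so it is caught. I'll lower it, let go and move over to the catch.

```bash
python3 -m jog '0 0 0 0 -0.5 -0 0; 0 0 0 0 -1 4 0; 0 0 0 0 0 5 0; 0 0 0 0 0 0 40; 0 0 0 0 0 0 85; 0 0 0 0 0 0 85; 0 0 0 0 0 0 85; 0 0 0 0 0 -20 85; 0 0 0 0 0 -30 85; 0 0 0 0 0 -30 85'
python3 -m jog '0 0 -0.12 0 0 -20 85; 0 0 -0.12 0 0 0 85; 0 0 -0.12 0 0 0 85; 0 0 -0.12 0 0 0 85; 0 0 -0.12 0 0 0 85; 0 0 -0.12 0 0 0 85; 0 0 -0.12 0 0 0 85; 0 0 -0.12 0 0 0 85; 0 0 -0.12 0 0 0 85; 0 0 -0.12 0 0 0 85' | tail -1
python3 -m jog '0 0 -0.12 0 0 0 85; 0 0 -0.12 0 0 0 85; 0 0 -0.12 0 0 0 85; 0 0 -0.01 0 0 0 85; 0 0 0 0 0 0 85'
python3 -c "
from h import *
to([.495,.169,.21],1.725)"
```

```text
t: 9.8
tcp_pos: [0.4922, 0.2777, 0.18]
eef_rot: [-0.001, 0.651, 0.759, -0.001]
contact_force: [1.1, -0.0, 0.7]
grip_width: 0.998
finger_force: 0.0
finger_force: 0.0
t: 11.05
tcp_pos: [0.493, 0.278, 0.1999]
eef_rot: [0.0, -0.074, 0.997, 0.0]
contact_force: [-0.2, 0.6, -0.4]
grip_width: 0.994
finger_force: 0.0
t 11.05 tcp [0.493  0.278  0.1999] yaw 1.719 zaxis [ 0.  0. -1.] F [-0.2  0.6 -0.4] M [ 0.02  0.   -0.06] w 0.994
shift mm [  14.2 -108.1  -10.1] turn z -0.006
```

```bash
python3 -m jog '0 0 0 3 -27 -3 85; 0 0 0 4 -27 -3 85; 0 0 0 4 -27 -3 85; 0 0 0 3 -27 -1 85; 0 0 0 0 0 0 85; 0 0 0 0 0 0 85'
python3 - <<'E'
from h import *
import pickle
to([.495,.169,.21],1.725)
c=camera("wrist"); save(c,"w4.png"); pickle.dump(c,open("w4.pkl","wb"))
E
```

```text
t: 11.55
tcp_pos: [0.4957, 0.1681, 0.2101]
eef_rot: [0.0, -0.073, 0.997, 0.0]
contact_force: [0.2, -0.7, 0.7]
grip_width: 0.994
finger_force: 0.0
t 11.55 tcp [0.4957 0.1681 0.2101] yaw 1.716 zaxis [ 0.001  0.    -1.   ] F [ 0.2 -0.7  0.7] M [ 0.    0.02 -0.01] w 0.994
shift mm [0.6 1.  0.1] turn z -0.009
```

View pics/w4.png

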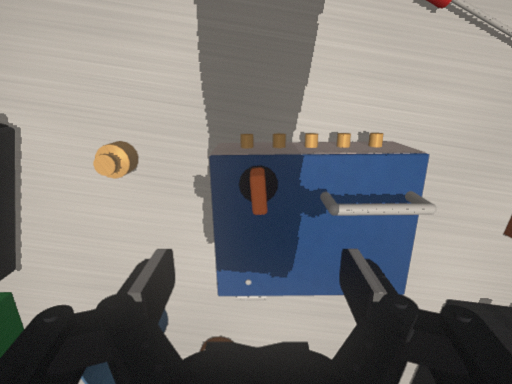

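The wing is at (259,168–214) and points along the box's x, with the handle post to its right. I'll use a narrower opening so the fingers clear the handle.

Run:
```python
from h import *
import pickle
c=pickle.load(open("w4.pkl","rb"))
im=c["image"]; hsv=cv2.cvtColor(im,cv2.COLOR_RGB2HSV)
o=((hsv[...,0]>3)&(hsv[...,0]<20)&(hsv[...,1]>150)&(hsv[...,2]>60)); o[:160]=0;o[225:]=0; o[:,:240]=0; o[:,285:]=0; v,u=np.nonzero(o); print(len(u),u.min(),u.max(),v.min(),v.max())
k=np.median(u); P=onz(c,(k,(v.min()+v.max())/2),.119); e=[onz(c,(k,t),.119)[:2] for t in (v.min(),v.max())]
print("catch top",P,e,np.linalg.norm(e[0]-e[1]))
print("disc",onz(c,(257.5,185),.085))
to([P[0],P[1],.090],1.725)
```

```text
658 250 266 168 213
catch top [0.49012194 0.1683372  0.119     ] [array([0.47082476, 0.16548626]), array([0.51043725, 0.17133868])] 0.04004247572808424
disc [0.49553439 0.16876992 0.085     ]
t 11.6 tcp [0.4956 0.1689 0.2099] yaw 1.718 zaxis [ 0.  0. -1.] F [ 0.   0.2 -0.7] M [ 0.05 -0.   -0.02] w 0.992
shift mm [  5.5   0.2 119.9] turn z -0.007
```

```bash
python3 -m jog '0 0 0 2.5 0 10 50; 0 0 0 0 0 25 50; 0 0 0 0 0 25 50; 0 0 0 0 0 25 50; 0 0 0 0 0 20 50; 0 0 0 0 0 11 50; 0 0 0 0 0 0 50; 0 0 0 0 0 0 0; 0 0 0 0 0 0 0; 0 0 0 0 0 0 0'
python3 -m jog '0 0 0 0 0 0 0; 0 0 0 0 0 0 0; 0 0 0 0 0 0 0'
python3 -c "
from h import *
to([.493,.1685,.092])"
```

```text
t: 12.43
tcp_pos: [0.494, 0.169, 0.0955]
eef_rot: [0.001, -0.075, 0.997, 0.0]
contact_force: [0.4, 0.6, -0.1]
grip_width: 0.166
finger_force: 1.7
t: 12.68
tcp_pos: [0.494, 0.169, 0.0956]
eef_rot: [0.001, -0.076, 0.997, 0.0]
contact_force: [-1.2, 1.1, 6.6]
grip_width: 0.137
finger_force: 61.3
t 12.68 tcp [0.494  0.169  0.0956] yaw 1.722 zaxis [ 0.003  0.001 -1.   ] F [-1.2  1.1  6.6] M [0.23 0.17 0.02] w 0.137
shift mm [ 1.1 -0.4  3.6] turn z None
```

Gripped. Now a quarter turn counter-clockwise, which is tool z negative.

```bash
python3 -m jog '0 0 -0.12 0 0 -1 0; 0 0 -0.12 0 0 0 0; 0 0 -0.12 0 0 0 0; 0 0 -0.12 0 0 0 0; 0 0 -0.12 0 0 0 0; 0 0 -0.12 0 0 0 0; 0 0 -0.12 0 0 0 0; 0 0 -0.12 0 0 0 0; 0 0 -0.12 0 0 0 0; 0 0 -0.12 0 0 0 0'
python3 -m jog '0 0 -0.12 0 0 0 0; 0 0 -0.12 0 0 0 0; 0 0 -0.09 0 0 0 0; 0 0 0 0 0 0 0; 0 0 0 0 0 0 0'
python3 -c "
from h import *
to(None)"
```

```text
t: 13.52
tcp_pos: [0.4944, 0.1685, 0.0957]
eef_rot: [0.001, -0.627, 0.779, -0.001]
contact_force: [5.4, -0.2, -3.2]
grip_width: 0.135
finger_force: 59.9
t: 13.93
tcp_pos: [0.4946, 0.1685, 0.0957]
eef_rot: [-0.001, 0.745, -0.667, 0.001]
contact_force: [6.5, -1.4, -3.4]
grip_width: 0.137
finger_force: 60.0
t 13.93 tcp [0.4946 0.1685 0.0957] yaw -3.031 zaxis [ 0.004 -0.    -1.   ] F [ 6.5 -1.4 -3.4] M [-0.06 -1.23  0.06] w 0.137
```

```bash
python3 -m jog '0 0 0 0 0 0 50; 0 0 0 0 0 0 50; 0 0 0 0 0 0 50; 0 0 0 0 0 -20 50; 0 0 0 0 0 -30 60; 0 0 0 0 0 -30 85; 0 0 -0.045 0 0 -20 85; 0 0 0 0 0 0 85'
python3 - <<'E'
from h import *
to([.492,.278,.18],.152-np.pi)
c=camera("wrist"); save(c,"w5.png")
E
```

```text
t: 14.6
tcp_pos: [0.4949, 0.169, 0.1999]
eef_rot: [-0.002, 0.761, -0.649, 0.002]
contact_force: [1.1, -0.3, 0.6]
grip_width: 0.997
finger_force: 0.0
t 14.6 tcp [0.4949 0.169  0.1999] yaw -2.984 zaxis [ 0.007  0.001 -1.   ] F [ 1.1 -0.3  0.6] M [0.04 0.03 0.03] w 0.997
shift mm [-108.1  -14.1   20. ] turn z 0.006
```

View pics/w5.png

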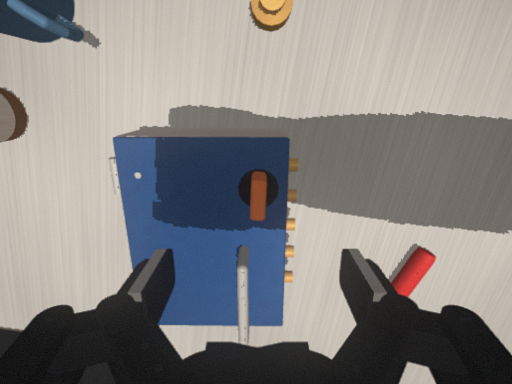

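The wing (259,195) now lies along the box's y, turned about 1.53 rad. I'll regrip the handle.

```bash
python3 -m jog '0 0 0 -20 -3 0 85; 0 0 0 -30 -4 0 85; 0 0 0 -30 -4 0 85; 0 0 0 -28 -3 0 85; 0 0 0 0 0 20 85; 0 0 0 0 0 30 85; 0 0 0 0 0 30 85; 0 0 0 0 0 18 85; 0 0 0 0 0 5 60; 0 0 0 0 0 0 30'
python3 -m jog '0 0 0 0 0 0 0; 0 0 0 0 0 0 0; 0 0 0 0 0 0 0; 0 0 0 0 0 0 0; 0 0 0 0 0 0 0; 0 0 0 0 0 0 0'
python3 -c "
from h import *
to([.492,.278,.1],.155-np.pi)"
```

```text
t: 15.48
tcp_pos: [0.4883, 0.2771, 0.0895]
eef_rot: [0.002, 0.76, -0.65, -0.001]
contact_force: [-1.4, -0.8, 0.6]
grip_width: 0.74
finger_force: 0.0
t: 15.98
tcp_pos: [0.4919, 0.278, 0.0933]
eef_rot: [-0.002, 0.76, -0.65, 0.001]
contact_force: [5.2, 0.4, 0.7]
grip_width: 0.096
finger_force: 58.4
t 15.98 tcp [0.4919 0.278  0.0933] yaw -2.986 zaxis [ 0.004  0.001 -1.   ] F [5.2 0.4 0.7] M [ 0.22 -1.01 -0.01] w 0.096
shift mm [-0.  -0.1 -6.7] turn z 0.0
```

```bash
python3 -c "
import numpy as np
t=np.radians(np.arange(0,61,3)); r=118*(1-np.cos(t))+41*np.sin(t); u=118*np.sin(t)-41*(1-np.cos(t))
print(np.c_[np.degrees(t[1:]),-np.diff(r),-np.diff(u)].round(1).tolist())"
python3 -m jog '0 0 0 0 -2 -6 0; 0 0 0 0 -2 -6 0; 0 0 0 0 0 0 0'
python3 -c "
from h import *
to(None)"
```

```text
[[3.0, -2.3, -6.1], [6.0, -2.6, -6.0], [9.0, -2.9, -5.8], [12.0, -3.2, -5.7], [15.0, -3.5, -5.5], [18.0, -3.8, -5.3], [21.0, -4.1, -5.1], [24.0, -4.3, -4.9], [27.0, -4.6, -4.7], [30.0, -4.8, -4.4], [33.0, -5.1, -4.1], [36.0, -5.3, -3.9], [39.0, -5.5, -3.6], [42.0, -5.6, -3.3], [45.0, -5.8, -3.0], [48.0, -6.0, -2.7], [51.0, -6.1, -2.4], [54.0, -6.2, -2.1], [57.0, -6.3, -1.7], [60.0, -6.4, -1.4]]
t: 16.23
tcp_pos: [0.4964, 0.2786, 0.105]
eef_rot: [-0.002, 0.76, -0.65, 0.001]
contact_force: [11.7, 3.1, -11.3]
grip_width: 0.093
finger_force: 58.3
t 16.23 tcp [0.4964 0.2786 0.105 ] yaw -2.987 zaxis [ 0.004  0.001 -1.   ] F [ 11.7   3.1 -11.3] M [ 0.59 -1.76 -0.04] w 0.093
```

The cover rose 12 mm, past its 5 mm of play, so it is free. I'll continue along the arc.

```bash
python3 -m jog '0 0 0 0 -3.8 -5.8 0; 0 0 0 0 -3.2 -5.7 0; 0 0 0 0 -3.5 -5.5 0; 0 0 0 0 -3.8 -5.3 0; 0 0 0 0 -4.1 -5.1 0; 0 0 0 0 -4.3 -4.9 0; 0 0 0 0 -4.6 -4.7 0; 0 0 0 0 -4.8 -4.4 0'
python3 -c "
from h import *
to(None)"
```

```text
t: 16.9
tcp_pos: [0.5246, 0.2831, 0.146]
eef_rot: [0.001, 0.76, -0.65, -0.001]
contact_force: [-9.3, -1.5, 2.7]
grip_width: 0.092
finger_force: 58.4
t 16.9 tcp [0.5246 0.2831 0.146 ] yaw -2.986 zaxis [-0.003 -0.001 -1.   ] F [-9.3 -1.5  2.7] M [-0.43  1.97 -0.02] w 0.092
```

```bash
python3 -m jog '0 0 0 0 -5.1 -4.1 0; 0 0 0 0 -5.3 -3.9 0; 0 0 0 0 -5.5 -3.6 0; 0 0 0 0 -5.6 -3.3 0; 0 0 0 0 -5.8 -3.0 0; 0 0 0 0 -6 -2.7 0; 0 0 0 0 -6.1 -2.4 0; 0 0 0 0 -6.2 -2.1 0; 0 0 0 0 -6.3 -1.7 0; 0 0 0 0 -6.4 -1.4 0'
python3 -m jog '0 0 0 0 0 0 0; 0 0 0 0 0 0 0; 0 0 0 0 0 0 0'
python3 - <<'E'
from h import *
to(None)
c=camera("side"); save(c,"s3.png")
s=sense(); d=np.array([s["tcp_pos"][0]-.4919,s["tcp_pos"][1]-.278]); r=1e3*d@[np.cos(.155),np.sin(.155)]; u=1e3*(s["tcp_pos"][2]-.0933)
# handle angle about hinge (grasp offset relative to bar cancels)
print("angle deg",np.degrees(np.arctan2(41+u,118-r)-np.arctan2(41,118)),"radius",np.hypot(41+u,118-r),"vs",np.hypot(41,118))
E
```

```text
t: 17.73
tcp_pos: [0.5838, 0.2923, 0.1763]
eef_rot: [-0.001, 0.76, -0.65, 0.001]
contact_force: [-7.2, -2.2, 10.0]
grip_width: 0.097
finger_force: 62.5
t: 17.98
tcp_pos: [0.5845, 0.2924, 0.1758]
eef_rot: [-0.001, 0.76, -0.65, 0.001]
contact_force: [-1.9, -0.7, 6.9]
grip_width: 0.088
finger_force: 63.1
t 17.98 tcp [0.5845 0.2924 0.1758] yaw -2.986 zaxis [ 0.003  0.001 -1.   ] F [-1.9 -0.7  6.9] M [-0.05  0.26  0.  ] w 0.088
angle deg 59.69214601003339 radius 125.82232762488326 vs 124.91997438360288
```

View pics/s3.png

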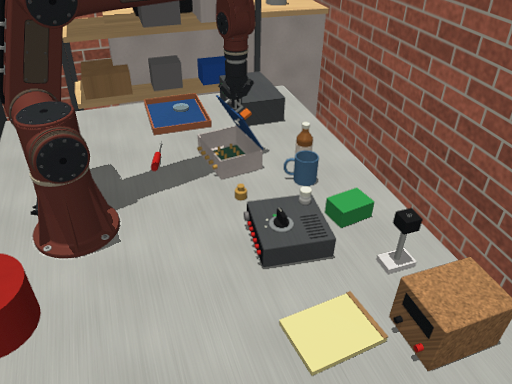

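The side view shows the box open, with the cover held at about 60° by the gripper at (238,110) and the bystanders where they were. Handing in.

```bash
python3 -c "
from bench import finish_job
print(finish_job())"
```

```text
the job is handed in; nothing more can be done
None
```

The selector is on standby at the green dot; the first tug found the cover caught, so I turned the catch about 1.53 rad counter-clockwise, and the job was handed in with the gripper holding the cover at about 60°.

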